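# Load the empty spool on the tip-wire winder

## Robot

A 6-joint arm with a two-finger parallel gripper is mounted at the origin on the work surface. World frame = base frame: x ahead of the robot, y to its left, z up, the work surface at z = 0. Lengths are in m, angles in rad, forces in N, time in s.
With the tool pointing down it reaches from about 0.35 to 0.775 m from the base axis. Payload 7.3 kg.
Tool frame: the origin (TCP) lies on the centre line of the jaws, within the pads' length; the fingertips stand ahead of it and the grasp point (between the pads) lies 11 mm behind it (robot.nose_length is the z of the fingertips in the tool frame, in m); z points along the fingers, y is the line along which they close (so a half turn about z gives the same grasp; the last joint's range is limited). The gripper opens to 92 mm and grips with 3 to 60 N. Pads are 19 mm wide; open, the fingers measure 130 mm over their backs; the gripper's body (75 mm by 190 mm) begins 47 mm behind the grasp point.
Start: joints at [1.122, 0.342, 1.524, -0, 1.275, -0.146], TCP at [0.157, 0.501, 0.235] pointing down, gripper open.
Joint ranges: [-2.53, 2.53], [-0.77, 2.02], [0.04, 2.7], [-1, 4.14], [0.28, 2.66], [-3.11, 3.11]. Speed limits (rad/s): [2.57, 2.57, 3.14, 3.14, 3.14, 3.14].

## Interface

Orientations are given as [roll, pitch, yaw] about the fixed x, y, z axes, in that order (R = Rz(yaw) Ry(pitch) Rx(roll)).
In Python, from cell import robot, cams gives the robot as it stands. The module is installed in compiled form; this text tells all that it offers.
- The arm moves only by the tool carry_out, never from a script. Its argument "deltas" is a list of rows, each a list of 7 numbers: the shift along the tool's x, y, z in cm, then the turn, a rotation vector about the tool's x, y, z in rad, then the opening, from 0 (shut) to 1 (fully open). A call has exactly 8 rows; each row shifts and turns the commanded pose from where the row before left it, along the tool's axes as they then stand; what a row does not reach is not made up. A row lasts 1/12 s, in which the tool goes at most 41.7 mm and 7.16 degrees, less where a joint would pass 70% of its speed; a pose out of reach is approached as far as the arm can. A call is refused whole if a number of a shift passes 4.17 or a number of a turn 0.125, either way. A call with a gripper value outside its range is refused whole. The fingers move at their own pace and stop on an object; "force" is the grip in N (left out, the last holds). Time passes only in rows, so rows that do not move let the fingers close, or fill a call up. It gives the time, the measured TCP pose, the force, the opening and the grip force at its end, in the units of the state.
- robot.observe(): the state, without advancing time (a new reading comes with each control period).
- cams.read_camera(name): name is "scene" or "top"; returns a dict with "image" (420x560x3 uint8, blue, green, red), "depth" (420x560 float32, m along the optical axis (not along the pixel's ray), 0 where there is no reading), "fx", "fy", "cx", "cy" (pixels), "world_to_cam" (4x4, takes a point from world to camera coordinates). Camera axes: x right, y up, looking along -z (the intrinsics and any distortion apply to the point x, -y, -z); pixel columns grow to the right and rows downward; lengths in m; the calibration is good to about 2 mm. A picture is of the moment at which its call begins.
- robot.hand_in(): hands the job in; it is judged then, once.
The state is a dict: "time": time; "qpos": joint angles; "qvel": joint speeds; "joint_efforts": joint torques, N m; "tool_pos": TCP position; "tool_rot": TCP orientation; "contact_force": force on the tool from outside, world axes, zero at the start; "torque": the same for the moment, N m; "opening": finger opening in m; "grip_force": force on a finger pad.
Only numpy, scipy, OpenCV 4.12 (cv2) and the standard library are available. Lean on these libraries where they do the work, as an engineer would, in place of code of your own. Each camera call takes 0.05 s, during which the arm holds its last target. There are 200 camera calls.

## Task

Get the winder ready for the next batch of probe wire: take the taller of the two empty white spools standing on the bench and lower it over the winder's upright spindle until it sits flat on the round turntable plate, then let go of it. Set it down, do not drop it. Leave the short spool where it stands.

Things in the scene. Friction and masses are not known exactly. Their poses are not given: they have to be found in the camera images.
- tall_spool_center (a point): Centre, half-way up on the axis, of the spool to mount: empty, white plastic, loose, 55 g, upright on the bench (centre 25 mm up), left or right of the winder. 50 mm tall; two end flanges 54 mm in diameter, 10 mm thick; barrel 42 mm; through bore 32 mm. z is its axis; both ends alike. Grip it across the flanges at mid-height, at any yaw.
- short_spool_center (a point): Centre, half-way up on the axis, of the other spool, to be left alone: same white plastic, 54 mm diameter and 32 mm bore, but only 22 mm tall; loose, upright on the bench on the winder's other side.
- winder_seat (a point): Point on the spindle's axis at the top face of the winder's round plate (aluminium, 66 mm in diameter, 30 mm above the bench), where the spool's lower end will rest; the mounted spool's centre is 25 mm above it. z up, x towards the black motor housing. The winder is fixed: grey deck 180 x 120 mm, 22 mm high; the housing starts 80 mm from the axis, 100 mm wide, its top 67 mm above the bench.
- spindle_tip (a point): Tip of the winder's steel spindle, on its axis, 60 mm above the plate and 90 mm above the bench. The spindle is 10 mm in diameter, its last 12 mm tapered to 4 mm; it stands 10 mm proud of the mounted spool. Plate and spindle do not turn. A plain steel post on a small round foot farther back on the bench is not the spindle.
Mind the look-alikes: they are no part of the job. What is shaped like the part that bears tall_spool_center but blue or turquoise is not meant.

How it is judged:
At the end, for the whole second after the job is handed in: The tall spool is on the winder's spindle and rests flat on the turntable plate: its axis within 15 mm of the spindle's axis and within 10 degrees of it, its centre 25 mm above the plate to within 5 mm, at rest and released. The short spool is within 40 mm of where it stood (horizontal distance between tall_spool_center and winder_seat below 0.015 m and z of tall_spool_center in the frame of winder_seat between 0.02 and 0.03 m and angle between the z axis of tall_spool_center and the z axis of winder_seat, either way round below 0.17 rad and linear speed of tall_spool below 0.03 m/s and distance of short_spool_center from where it was at the start of the episode below 0.04 m); the robot touches nothing.
It fails at once if the tall spool is dropped (falls freely by about 20 mm or more) (linear speed of tall_spool above 0.6 m/s and contact force between the fingers and tall_spool below 0.05 N).
It fails at once if the short spool is moved by 40 mm or more (distance of short_spool_center from where it was at the start of the episode above 0.04 m).
It also fails if it takes over 38 s, if anything falls off the work surface, if the arm or the gripper's body presses on something with over 40 N, if the wrist force passes 120 N, or if a joint passes its speed limit or range.

## Working session

There is one attempt and no reset: what is moved stays moved. The work goes in short steps, Python scripts to look and compute and a tool call to move; the robot and the scene stay as the last step left them, time stands still between calls to the robot, and variables do not carry over. Pictures are saved under pics/ and viewed, at most 10 in all, crops included, and the job is handed in when it is done.

Besides the shell and the picture viewer there is one more tool, called after "Call:" by a JSON object that holds its "op" and its "data". carry_out: Moves the arm, as the interface text tells. Its arguments: {"type":"object","properties":{"deltas":{"type":"array","items":{"type":"array","items":{"type":"number"}}},"force":{"type":"number"}},"required":["deltas"]}

```bash
mkdir -p pics; cat > h.py <<'E'
import numpy as np, cv2
from cell import robot, cams
def cam(n):
    c=cams.read_camera(n); d=c["depth"]; v,u=np.mgrid[:d.shape[0],:d.shape[1]]
    P=np.stack([(u-c["cx"])/c["fx"]*d,-(v-c["cy"])/c["fy"]*d,-d,np.ones_like(d)],-1)
    W=P@np.linalg.inv(c["world_to_cam"]).T
    W[d==0]=np.nan
    return c,W[...,:3]
E
python3 - <<'E'
from h import *
for n in("scene","top"):
    c,W=cam(n); cv2.imwrite(f"pics/{n}0.png",c["image"]); np.save(n+"W.npy",W); np.save(n+"I.npy",c["image"])
    print(n,c["fx"],c["cx"],c["cy"],np.linalg.inv(c["world_to_cam"])[:3].round(3).tolist())
s=robot.observe();print(s["tool_pos"],s["tool_rot"],s["opening"],s["time"],robot.nose_length)
E
```

```text
scene 419.6023608180142 277.9698048859714 211.88350048176233 [[-0.895, -0.308, 0.322, 0.829], [0.445, -0.606, 0.659, 0.627], [-0.008, 0.734, 0.679, 0.74]]
top 474.27503334747246 281.580468685311 210.43301729293864 [[-0.013, 0.989, -0.145, 0.371], [-1.0, -0.012, 0.005, 0.02], [0.003, 0.145, 0.989, 1.015]]
[0.15639323 0.50079123 0.23414154] [-3.14025254e+00 -1.84975416e-04  2.83876697e+00] 0.09163399754369715 0.1 0.008
```

View pics/scene0.png

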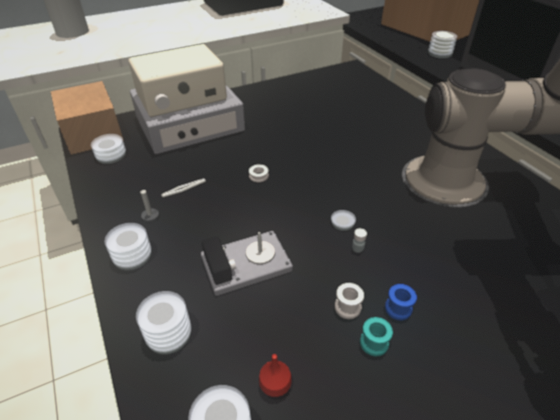

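View pics/top0.png

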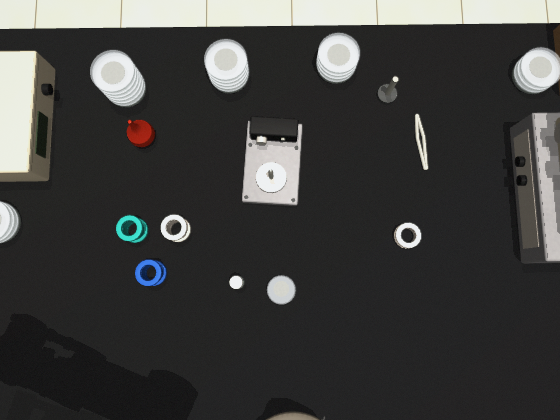

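The candidates in the top view are:
- white spool at (175,228), at (349,300) in the scene view, with a visible barrel
- white ring at (408,236), at (259,173) in the scene view, which looks low
- turquoise spool (131,229)
- blue spool (150,272)
- small white cap (236,282)
- dish (281,290)

The winder plate and spindle are at (270,177). The look-alike post at (388,92) isn't the spindle. By the description the tall spool is the one at (175,228). I'll check that with heights and a crop.

```bash
python3 - <<'E'
from h import *
def fit(n,u,v,r,zlo,zhi,white=True):
    W=np.load(n+"W.npy");I=np.load(n+"I.npy")
    p=W[v-r:v+r,u-r:u+r].reshape(-1,3); q=I[v-r:v+r,u-r:u+r].reshape(-1,3)
    m=(p[:,2]>zlo)&(p[:,2]<zhi)
    p=p[m]
    if len(p)<5: print(n,u,v,"none");return
    c,rad=cv2.minEnclosingCircle(p[:,:2].astype(np.float32))
    print(n,(u,v),len(p),"c",np.round(c,4),"r",round(rad,4),"mean",p.mean(0).round(4),"zmax",p[:,2].max().round(4))
fit("top",175,228,22,.042,.06); fit("top",408,236,22,.014,.04)
fit("scene",349,300,24,.042,.06); fit("scene",259,173,18,.014,.04)
fit("top",270,177,22,.0265,.036); fit("scene",260,250,24,.0265,.036)
fit("top",270,177,22,.06,.1); fit("scene",260,240,15,.06,.1)
fit("top",270,135,35,.055,.08); fit("top",236,282,12,.01,.1);fit("top",281,290,18,.005,.1);fit("top",131,229,20,.042,.06)
fit("top",140,132,16,.01,.2)
a=np.load("topI.npy")[190:280,100:220]; b=np.load("topI.npy")[190:280,350:470]
cv2.imwrite("pics/crop.png",cv2.resize(np.hstack([a,b]),None,fx=3,fy=3,interpolation=cv2.INTER_CUBIC))
E
```

```text
top (175, 228) 368 c [0.4808 0.2362] r 0.0269 mean [0.4805 0.2361 0.0499] zmax 0.056
top (408, 236) 343 c [ 0.4615 -0.2501] r 0.027 mean [ 0.4611 -0.2504  0.0224] zmax 0.0271
scene (349, 300) 434 c [0.4848 0.2607] r 0.0511 mean [0.4834 0.2455 0.0498] zmax 0.0544
scene (259, 173) 157 c [ 0.4635 -0.2488] r 0.0281 mean [ 0.4632 -0.2495  0.022 ] zmax 0.027
top (270, 177) 714 c [0.5851 0.0384] r 0.0543 mean [0.5867 0.037  0.0306] zmax 0.0358
scene (260, 250) 484 c [0.6008 0.0307] r 0.046 mean [0.5905 0.04   0.0309] zmax 0.0353
top (270, 177) 27 c [0.5861 0.0371] r 0.0045 mean [0.5852 0.0367 0.0798] zmax 0.0906
scene (260, 240) 44 c [0.5885 0.0376] r 0.0046 mean [0.5895 0.0389 0.076 ] zmax 0.0928
top (270, 135) 965 c [0.6863 0.0291] r 0.0519 mean [0.6844 0.0296 0.0666] zmax 0.0727
top (236, 282) 163 c [0.3682 0.1084] r 0.0137 mean [0.3681 0.1072 0.0517] zmax 0.0591
top (281, 290) 668 c [0.3555 0.023 ] r 0.0403 mean [0.3514 0.0183 0.0161] zmax 0.0219
top (131, 229) 380 c [0.4804 0.3275] r 0.027 mean [0.4803 0.3267 0.0498] zmax 0.0549
top (140, 132) 613 c [0.686  0.3148] r 0.0281 mean [0.6807 0.3097 0.051 ] zmax 0.1084
```

View pics/crop.png

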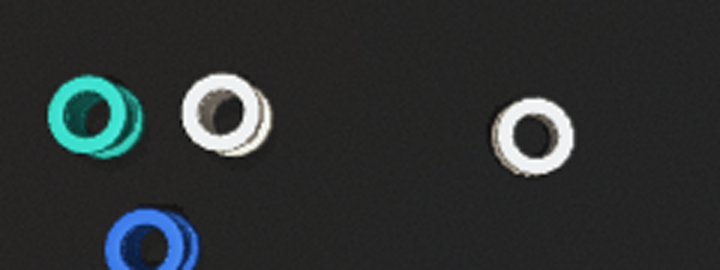

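The pictures show the tall white spool at top (175,228). Its top is at z=0.050, radius 27 mm, at about (0.481, 0.236). The short one at (408,236) has its top at z=0.022. The spindle is at about (0.587, 0.037), with its tip at 0.09. Turquoise and blue stand close to the tall spool at +y and -x+y, so I'll close the jaws along the 45° line.

Call:
{"op": "carry_out", "data": {"deltas": [[0, 0, 2, 0, 0, 0.1225, 1], [0, 0, 2, 0, 0, 0.1225, 1], [0, 0, 2, 0, 0, 0.1225, 1], [0, 0, 2, 0, 0, 0.1225, 1], [-2, 0.2, 0, 0, 0, 0, 1], [-3.4, 0.4, 0, 0, 0, 0, 1], [-3.6, 0.4, 0, 0, 0, 0, 1], [-3.6, 0.4, 0, 0, 0, 0, 1]]}}

```text
time: 0.77
tool_pos: [0.2554, 0.4202, 0.1542]
tool_rot: [-3.141, 0.0, 2.35]
contact_force: [1.1, 0.9, -0.3]
opening: 0.0917
grip_force: 0.0
```

Call:
{"op": "carry_out", "data": {"deltas": [[-3.6, 0.4, 0, 0, 0, 0, 1], [-3.6, 0.4, 0, 0, 0, 0, 1], [-3.6, 0.4, 0, 0, 0, 0, 1], [-3.6, 0.4, 0, 0, 0, 0, 1], [-3.6, 0.4, 0, 0, 0, 0, 1], [-3.6, 0.4, 0, 0, 0, 0, 1], [-3, 0.3, 0, 0, 0, 0, 1], [0, 0, 0, 0, 0, 0, 1]]}}

```text
time: 1.43
tool_pos: [0.4508, 0.2616, 0.1545]
tool_rot: [3.141, 0.002, 2.344]
contact_force: [-0.1, 0.3, -0.8]
opening: 0.0918
grip_force: 0.0
```

```bash
cat >> h.py <<'E'
from scipy.spatial.transform import Rotation as R
def go(t):
    s=robot.observe(); M=R.from_euler("xyz",s["tool_rot"])
    print("t",s["time"],"pos",s["tool_pos"].round(4),"rot",s["tool_rot"].round(4),"open",round(s["opening"],4),"F",s["contact_force"].round(2),"grip",s["grip_force"])
    print("tool delta cm to target",(M.inv().apply(np.array(t)-s["tool_pos"])*100).round(2))
E
python3 - <<'E'
from h import *
c,W=cam("scene"); cv2.imwrite("pics/s1.png",c["image"])
go([.481,.236,.014])
# top view circle fits of white spool ring (if visible)
p=W.reshape(-1,3); q=c["image"].reshape(-1,3).astype(int)
m=(abs(p[:,0]-.481)<.045)&(abs(p[:,1]-.236)<.045)&(p[:,2]>.044)&(p[:,2]<.056)&(q.min(1)>120)
p=p[m]; print(len(p)); cc,r=cv2.minEnclosingCircle(p[:,:2].astype(np.float32)); print(cc,r,p.mean(0))
E
```

```text
t 1.4833 pos [0.4485 0.2631 0.1542] rot [-3.1412e+00  1.0000e-04  2.3446e+00] open 0.0919 F [-0.36  0.44 -0.23] grip 0.0
tool delta cm to target [-4.21  0.44 14.02]
319
(0.48133915662765503, 0.23680554330348969) 0.027293317019939423 [0.48301534 0.23768859 0.0506016 ]
```

View pics/s1.png

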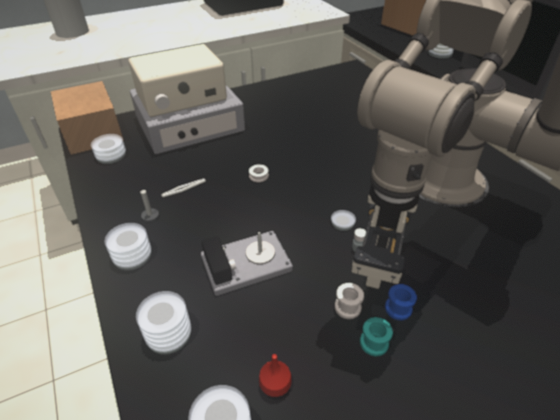

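The gripper is behind the tall white spool at (349,300) and clear of it. Both cameras put the spool at (0.481, 0.2365). Next I'll centre over it and go down.

Call:
{"op": "carry_out", "data": {"deltas": [[-2.1, 0.2, 0, 0, 0, 0, 1], [-2.1, 0.2, 0, 0, 0, 0, 1], [0, 0, 2, 0, 0, 0, 1], [0, 0, 2, 0, 0, 0, 1], [0, 0, 2, 0, 0, 0, 1], [0, 0, 1, 0, 0, 0, 1], [0, 0, 0, 0, 0, 0, 1], [0, 0, 0, 0, 0, 0, 1]]}}

```text
time: 2.15
tool_pos: [0.4786, 0.2384, 0.0847]
tool_rot: [-3.141, -0.001, 2.35]
contact_force: [0.4, -1.0, 0.2]
opening: 0.0917
grip_force: 0.0
```

```bash
python3 - <<'E'
from h import *
go([.481,.2365,.014])
E
```

```text
t 2.15 pos [0.4786 0.2384 0.0847] rot [-3.1408e+00 -6.0000e-04  2.3496e+00] open 0.0917 F [ 0.43 -0.97  0.19] grip 0.0
tool delta cm to target [-0.31  0.04  7.07]
```

Call:
{"op": "carry_out", "data": {"deltas": [[-0.3, 0, 1, 0, 0, 0, 1], [0, 0, 1.5, 0, 0, 0, 1], [0, 0, 1.5, 0, 0, 0, 1], [0, 0, 1.5, 0, 0, 0, 1], [0, 0, 1, 0, 0, 0, 1], [0, 0, 0.5, 0, 0, 0, 1], [0, 0, 0, 0, 0, 0, 1], [0, 0, 0, 0, 0, 0, 1]]}}

```text
time: 2.82
tool_pos: [0.4817, 0.2358, 0.0151]
tool_rot: [3.141, 0.0, 2.349]
contact_force: [0.2, 0.1, -0.1]
opening: 0.0919
grip_force: 0.0
```

Call:
{"op": "carry_out", "data": {"deltas": [[0, 0, 0, 0, 0, 0, 0.45], [0, 0, 0, 0, 0, 0, 0.45], [0, 0, 0, 0, 0, 0, 0.45], [0, 0, 0, 0, 0, 0, 0.45], [0, 0, 0, 0, 0, 0, 0.45], [0, 0, 0, 0, 0, 0, 0.45], [0, 0, 0, 0, 0, 0, 0.45], [0, 0, 0, 0, 0, 0, 0.45]], "force": 12}}

```text
time: 3.48
tool_pos: [0.4814, 0.2358, 0.0149]
tool_rot: [3.141, 0.0, 2.349]
contact_force: [-0.2, -0.1, 1.7]
opening: 0.0542
grip_force: 12.0
```

The jaws closed at 54.2 mm, which matches the flange diameter, with 12 N grip. Next I'll lift and carry it over.

Call:
{"op": "carry_out", "data": {"deltas": [[0, 0, -0.7, 0, 0, 0, 0.45], [0, 0, -1.5, 0, 0, 0, 0.45], [0, 0, -2, 0, 0, 0, 0.45], [0, 0, -2.3, 0, 0, 0, 0.45], [0, 0, -2.5, 0, 0, 0, 0.45], [0, 0, -2, 0, 0, 0, 0.45], [0, 0, -1, 0, 0, 0, 0.45], [0, 0, -0.5, 0, 0, 0, 0.45]], "force": 15}}

```text
time: 4.15
tool_pos: [0.4819, 0.2359, 0.1415]
tool_rot: [3.139, 0.001, 2.349]
contact_force: [0.3, 0.1, -0.9]
opening: 0.054
grip_force: 15.0
```

Call:
{"op": "carry_out", "data": {"deltas": [[-1, -0.3, 0, 0, 0, 0, 0.45], [-2, -0.6, 0, 0, 0, 0, 0.45], [-2.5, -0.7, 0, 0, 0, 0, 0.45], [-2.5, -0.8, 0, 0, 0, 0, 0.45], [-2.5, -0.8, 0, 0, 0, 0, 0.45], [-2.5, -0.8, 0, 0, 0, 0, 0.45], [-1, -0.3, 0, 0, 0, 0, 0.45], [0, 0, 0, 0, 0, 0, 0.45]]}}

```text
time: 4.82
tool_pos: [0.5493, 0.1032, 0.1382]
tool_rot: [-3.14, -0.001, 2.345]
contact_force: [-0.7, -0.2, -0.6]
opening: 0.0535
grip_force: 15.0
```

```bash
python3 - <<'E'
from h import *
go([.587,.0375,.0445])
for n in("scene","top"):
    c,W=cam(n); I=c["image"]; p=W.reshape(-1,3); q=I.reshape(-1,3).astype(int)
    if n=="scene": cv2.imwrite("pics/s2.png",I)
    s=robot.observe()["tool_pos"]
    for lab,a,lo,hi,rr in(("spindle",(.587,.037),.045,.095,.012),("plate+deck",(.587,.037),.0275,.034,.034)):
        m=(np.hypot(p[:,0]-a[0],p[:,1]-a[1])<rr)&(p[:,2]>lo)&(p[:,2]<hi)
        if lab!="spindle": m&=q.min(1)>150
        if m.sum()>4: print(n,lab,m.sum(),p[m].mean(0).round(4),np.round(cv2.minEnclosingCircle(p[m][:,:2].astype(np.float32))[0],4))
    m=(np.hypot(p[:,0]-s[0],p[:,1]-s[1])<.04)&(abs(p[:,2]-s[2]-.036)<.006)&(q.min(1)>120)
    if m.sum()>4: print(n,"spool top",m.sum(),p[m].mean(0).round(4),cv2.minEnclosingCircle(p[m][:,:2].astype(np.float32)))
E
```

```text
t 4.8167 pos [0.5493 0.1032 0.1382] rot [-3.1398e+00 -1.1000e-03  2.3454e+00] open 0.0535 F [-0.75 -0.15 -0.61] grip 14.999584458419122
tool delta cm to target [-7.34 -1.89  9.37]
scene spindle 55 [0.5897 0.0392 0.0626] [0.5887 0.0373]
scene plate+deck 445 [0.5896 0.0397 0.0309] [0.588  0.0363]
top spindle 33 [0.585  0.0368 0.0751] [0.5857 0.0373]
top plate+deck 449 [0.5909 0.0293 0.0307] [0.5881 0.0349]
```

View pics/s2.png

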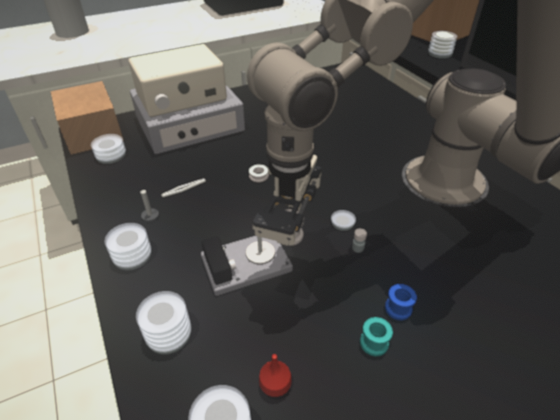

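The spool is held upright in the jaws at about (290,235), just short of the spindle at (260,243). The spindle is confirmed at (0.587, 0.037). The bore leaves 11 mm of clearance all round, so that is good enough. I'll go over the spindle.

Call:
{"op": "carry_out", "data": {"deltas": [[-1, -0.3, 0, 0, 0, 0, 0.45], [-2, -0.5, 0, 0, 0, 0, 0.45], [-2, -0.5, 0, 0, 0, 0, 0.45], [-1.5, -0.4, 0, 0, 0, 0, 0.45], [-0.8, -0.2, 0, 0, 0, 0, 0.45], [0, 0, 0, 0, 0, 0, 0.45], [0, 0, 0, 0, 0, 0, 0.45], [0, 0, 0, 0, 0, 0, 0.45]]}}

```text
time: 5.58
tool_pos: [0.5861, 0.0413, 0.1396]
tool_rot: [-3.141, -0.001, 2.349]
contact_force: [1.1, -0.0, -0.3]
opening: 0.0537
grip_force: 15.0
```

```bash
python3 - <<'E'
from h import *
go([.587,.037,.0445])
E
```

```text
t 5.5833 pos [0.5861 0.0413 0.1396] rot [-3.1415e+00 -8.0000e-04  2.3494e+00] open 0.0537 F [ 1.07 -0.02 -0.32] grip 15.000005535548553
tool delta cm to target [-0.38 -0.23  9.51]
```

Call:
{"op": "carry_out", "data": {"deltas": [[-0.4, -0.2, 0, 0, 0, 0, 0.45], [0, 0, 0.8, 0, 0, 0, 0.45], [0, 0, 1.4, 0, 0, 0, 0.45], [0, 0, 1.6, 0, 0, 0, 0.45], [0, 0, 1.6, 0, 0, 0, 0.45], [0, 0, 1.4, 0, 0, 0, 0.45], [0, 0, 0.8, 0, 0, 0, 0.45], [0, 0, 0.4, 0, 0, 0, 0.45]]}}

```text
time: 6.25
tool_pos: [0.5871, 0.0365, 0.0581]
tool_rot: [-3.14, -0.002, 2.349]
contact_force: [-0.7, -0.8, -0.5]
opening: 0.0539
grip_force: 15.0
```

```bash
python3 - <<'E'
from h import *
c,W=cam("scene"); cv2.imwrite("pics/s3.png",cv2.resize(c["image"][180:320,180:360],None,fx=3,fy=3))
go([.587,.037,.0449])
E
```

```text
t 6.3 pos [0.5872 0.0364 0.0581] rot [-3.1401e+00 -1.8000e-03  2.3490e+00] open 0.054 F [-0.25  0.1  -1.22] grip 14.999866425641812
tool delta cm to target [0.05 0.03 1.32]
```

View pics/s3.png

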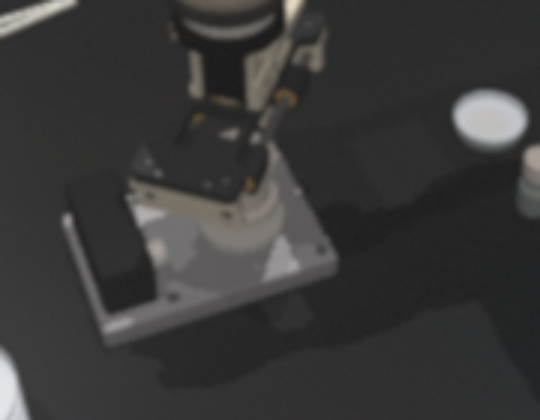

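The spool is over the plate, around the crop's (240,215), with its lower end about 13 mm above it and no contact force. I'll lower the rest gently.

Call:
{"op": "carry_out", "data": {"deltas": [[0, 0, 0.4, 0, 0, 0, 0.45], [0, 0, 0.3, 0, 0, 0, 0.45], [0, 0, 0.2, 0, 0, 0, 0.45], [0, 0, 0.15, 0, 0, 0, 0.45], [0, 0, 0.1, 0, 0, 0, 0.45], [0, 0, 0.1, 0, 0, 0, 0.45], [0, 0, 0, 0, 0, 0, 0.45], [0, 0, 0, 0, 0, 0, 0.45]]}}

```text
time: 6.97
tool_pos: [0.588, 0.0362, 0.0473]
tool_rot: [3.141, 0.0, 2.349]
contact_force: [0.5, -0.3, -0.9]
opening: 0.054
grip_force: 15.0
```

Call:
{"op": "carry_out", "data": {"deltas": [[0, 0, 0.1, 0, 0, 0, 0.45], [0, 0, 0.1, 0, 0, 0, 0.45], [0, 0, 0.05, 0, 0, 0, 0.45], [0, 0, 0, 0, 0, 0, 0.45], [0, 0, 0, 0, 0, 0, 0.45], [0, 0, 0, 0, 0, 0, 0.45], [0, 0, 0, 0, 0, 0, 0.45], [0, 0, 0, 0, 0, 0, 0.45]]}}

```text
time: 7.63
tool_pos: [0.588, 0.0362, 0.0449]
tool_rot: [3.141, 0.0, 2.349]
contact_force: [-1.6, 0.3, 3.7]
opening: 0.0542
grip_force: 15.0
```

The force reads 3.7 N upward at exactly the expected seat height, so the spool is on the plate. Now I'll release it with a partial opening and withdraw straight up.

Call:
{"op": "carry_out", "data": {"deltas": [[0, 0, 0, 0, 0, 0, 0.62], [0, 0, 0, 0, 0, 0, 0.65], [0, 0, 0, 0, 0, 0, 0.7], [0, 0, 0, 0, 0, 0, 0.75], [0, 0, 0, 0, 0, 0, 0.8], [0, 0, 0, 0, 0, 0, 0.8], [0, 0, 0, 0, 0, 0, 0.8], [0, 0, 0, 0, 0, 0, 0.8]]}}

```text
time: 8.3
tool_pos: [0.588, 0.0362, 0.0447]
tool_rot: [3.141, 0.0, 2.349]
contact_force: [0.1, -0.3, -0.4]
opening: 0.073
grip_force: 0.0
```

Call:
{"op": "carry_out", "data": {"deltas": [[0, 0, -0.5, 0, 0, 0, 0.8], [0, 0, -1, 0, 0, 0, 0.8], [0, 0, -2, 0, 0, 0, 0.8], [0, 0, -2.5, 0, 0, 0, 0.8], [0, 0, -2.5, 0, 0, 0, 0.8], [0, 0, -2.5, 0, 0, 0, 0.8], [0, 0, -1.5, 0, 0, 0, 0.8], [0, 0, 0, 0, 0, 0, 0.8]]}}

```text
time: 8.97
tool_pos: [0.5901, 0.0361, 0.1747]
tool_rot: [3.136, 0.006, 2.349]
contact_force: [0.6, 0.2, 1.4]
opening: 0.0736
grip_force: 0.0
```

Call:
{"op": "carry_out", "data": {"deltas": [[2, 0, 0, 0, 0, 0, 0.8], [3, 0, 0, 0, 0, 0, 0.8], [3, 0, 0, 0, 0, 0, 0.8], [3, 0, 0, 0, 0, 0, 0.8], [2, 0, 0, 0, 0, 0, 0.8], [0, 0, 0, 0, 0, 0, 0.8], [0, 0, 0, 0, 0, 0, 0.8], [0, 0, 0, 0, 0, 0, 0.8]]}}

```text
time: 9.63
tool_pos: [0.4972, 0.1285, 0.1697]
tool_rot: [3.141, 0.0, 2.349]
contact_force: [0.6, -0.3, 0.5]
opening: 0.0736
grip_force: 0.0
```

```bash
python3 - <<'E'
from h import *
go([.587,.037,.0449])
for n in("scene","top"):
    c,W=cam(n); p=W.reshape(-1,3); q=c["image"].reshape(-1,3).astype(int)
    if n=="scene": cv2.imwrite("pics/s4.png",c["image"])
    for a,z in(((.587,.037),.08),((.4615,-.25),.022)):
        m=(np.hypot(p[:,0]-a[0],p[:,1]-a[1])<.04)&(abs(p[:,2]-z)<.006)&(q.min(1)>100)
        if m.sum()>4: print(n,m.sum(),p[m].mean(0).round(4),cv2.minEnclosingCircle(p[m][:,:2].astype(np.float32)))
E
```

```text
t 9.6333 pos [0.4972 0.1285 0.1697] rot [3.1414e+00 5.0000e-04 2.3490e+00] open 0.0736 F [ 0.62 -0.28  0.45] grip 0.0
tool delta cm to target [-12.81  -0.03  12.48]
scene 311 [0.5885 0.0387 0.0799] ((0.586707592010498, 0.03626257926225662), 0.02833377569913864)
scene 151 [ 0.4636 -0.2488  0.0225] ((0.4634508788585663, -0.24952732026576996), 0.028627395629882812)
top 367 [0.5857 0.0363 0.0802] ((0.5864721536636353, 0.036271627992391586), 0.026908444240689278)
top 331 [ 0.4611 -0.25    0.0225] ((0.4612038731575012, -0.2506556212902069), 0.02715308777987957)
```

View pics/s4.png

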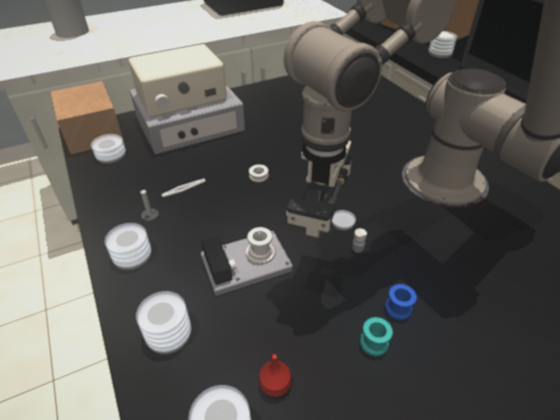

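The tall spool stands upright on the winder at (260,243), with its top at z=0.080 and its centre within 1 mm of the spindle. The short spool at (259,173) hasn't moved, and the arm is clear.

```bash
python3 -c "
from cell import robot
print(robot.hand_in())"
```

```text
the job is handed in; nothing more can be done
None
```

The tall white spool is on the winder's spindle, sitting flat on the plate and released; the short spool hasn't moved, and I handed the job in at about 10 s of robot time (no verdict came back).

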